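# Load the dry-holding well and set it running

## Task

Turn the selector of the dry-holding well to its ring mark (vent), then slide the hatch fully open, lay every food block from the sheet tray in the well, slide the hatch fully shut again and only then turn the selector to the two-dot mark. The hatch sticks in its track and wedges when it slews: work it along by its two lugs in turn, and never let one end get more than 30 mm ahead of the other. Leave the tin and the spray bottle where they are.

Things in the scene. Friction and masses are not known exactly. Their poses are not given: they have to be found in the camera images.
- dryer: Fixed low steel dry-holding well, 300 mm in x, 390 mm in y. Origin: centre of its underside; x away from robot, y left. Chamber (open-topped): x -125 to -5, y -170 to 170, floor z 42, rim z 82 mm. Behind it a deck at z 82 to x 135, then a stop bar. Side rails (y 170 to 195 either side) rise to z 96. White control pod on its left (x -140 to 10, y 195 to 315), top at z 90 mm.
- well_floor (a point): Centre of the chamber's floor, dryer x -65, y 0, z 42 mm. The chamber is 120 mm in dryer x, 340 mm in y, 40 mm deep: blocks go in flat, side by side, not stacked.
- hatch: Flat white sliding hatch, 130 mm in x, 360 in y, 5 thick; origin inside it under its left lug. Slides 125 mm along dryer x: shut at x -65, fully open at +60 (over the deck); starts 0 to 30 mm ajar. Each y end drags on its own dry shoe (7 N) and stays where left: pushing one lug moves that end, pivoting about the other. Slewed 0.14 rad (35 mm lead) it is wedged: the job has failed. Limit 0.17 rad.
- lug_left (a point): Foot of the hatch's left lug, at hatch x 0, y 0, on its top face (dryer z 89 mm). The lug is an upright dark steel block, 16 mm in x, 40 in y, 36 mm tall above this point. Its dryer x is -65 mm against the shut stop, +60 mm against the open stop.
- lug_right (a point): Foot of the hatch's right lug, at hatch x 0, y -250 mm; otherwise as the left lug.
- selector (a joint): Angle of the selector knob, rad, growing clockwise seen from above, 0 to 1.35 between stops. It snaps into detents: 0 = ring mark (vent), pointer to dryer -x; 0.45 one dot; 0.90 two dots; 1.35 three dots (pointer nearly to dryer +y). Turning over a detent takes about 0.12 N m. It starts at about two or three dots.
- selector_grip (a point): On the knob's vertical axis (dryer x -60, y 255 mm), at its grip bar's middle height, dryer z 127 mm. The black bar is 49 mm long, 14 mm thick, z 104 to 134 mm; it lies along dryer x at angle 0 and turns with the knob; a white line marks its pointer end.
- tray: Fixed shallow aluminium sheet tray, 220 mm in x by 290 mm in y, floor 3 mm above the table, lips 15 mm high all round, 4 mm thick. Origin: centre of its underside.
- block1: Brown pressed dry-food block, 90 mm in x, 45 mm in y, 32 mm in z, 60 to 110 g, rounded edges. Origin: centre of its 90 x 45 underside. There are 2 to 4 of these alike on the tray; those absent are given as None throughout (a held block is None too).
- block2: Brown pressed dry-food block, 90 mm in x, 45 mm in y, 32 mm in z, 60 to 110 g, rounded edges. Origin: centre of its 90 x 45 underside. There are 2 to 4 of these alike on the tray; those absent are given as None throughout (a held block is None too).
- block3: Brown pressed dry-food block, 90 mm in x, 45 mm in y, 32 mm in z, 60 to 110 g, rounded edges. Origin: centre of its 90 x 45 underside. There are 2 to 4 of these alike on the tray; those absent are given as None throughout (a held block is None too).
- block4: Brown pressed dry-food block, 90 mm in x, 45 mm in y, 32 mm in z, 60 to 110 g, rounded edges. Origin: centre of its 90 x 45 underside. There are 2 to 4 of these alike on the tray; those absent are given as None throughout (a held block is None too).
- tin: Bystander: aluminium tin, 56 mm across, 60 mm tall, standing in front of the tray, nearer the robot. Origin: centre of its underside.
- spray: Bystander: white bottle with blue cap, 72 mm across, 170 mm tall, right of the tray. Origin: centre of its underside.
Things that resemble listed ones, but are neither listed nor needed, are in the scene too. Leave any yellow look-alike of the block4 alone.

How it is judged:
On the way, in this order (a step that is already met when the one before it is completed fails the run):
1. the selector is at the ring mark, the hatch still shut (value of joint selector between -0.12 and 0.12 rad and x of each of lug_left, lug_right in the frame of dryer below -0.02 m), for 0.2 s.
2. the hatch is fully open, both lugs within 8 mm of the open stop (x of each of lug_left, lug_right in the frame of dryer above 0.052 m), for 0.2 s.
3. all blocks lie released in the well, the hatch open (all of step 2 and x of block1 in the frame of dryer between -0.125 and -0.005 m and y of block1 in the frame of dryer between -0.17 and 0.17 m and z of block1 in the frame of dryer between 0.03 and 0.075 m and linear speed of each of block1, block2, block3, block4 below 0.05 m/s and contact force between each of block1, block2, block3, block4 and the fingers below 0.1 N and x of block2 in the frame of dryer between -0.125 and -0.005 m and y of block2 in the frame of dryer between -0.17 and 0.17 m and z of block2 in the frame of dryer between 0.03 and 0.075 m and x of block3 in the frame of dryer between -0.125 and -0.005 m and y of block3 in the frame of dryer between -0.17 and 0.17 m and z of block3 in the frame of dryer between 0.03 and 0.075 m and x of block4 in the frame of dryer between -0.125 and -0.005 m and y of block4 in the frame of dryer between -0.17 and 0.17 m and z of block4 in the frame of dryer between 0.03 and 0.075 m), for 0.2 s.
4. the hatch is shut over the blocks, both lugs within 7 mm of the shut stop, the selector still at the ring mark (x of each of lug_left, lug_right in the frame of dryer below -0.058 m and x of block1 in the frame of dryer between -0.125 and -0.005 m and y of block1 in the frame of dryer between -0.17 and 0.17 m and z of block1 in the frame of dryer between 0.03 and 0.075 m and linear speed of each of block1, block2, block3, block4 below 0.05 m/s and contact force between each of block1, block2, block3, block4 and the fingers below 0.1 N and x of block2 in the frame of dryer between -0.125 and -0.005 m and y of block2 in the frame of dryer between -0.17 and 0.17 m and z of block2 in the frame of dryer between 0.03 and 0.075 m and x of block3 in the frame of dryer between -0.125 and -0.005 m and y of block3 in the frame of dryer between -0.17 and 0.17 m and z of block3 in the frame of dryer between 0.03 and 0.075 m and x of block4 in the frame of dryer between -0.125 and -0.005 m and y of block4 in the frame of dryer between -0.17 and 0.17 m and z of block4 in the frame of dryer between 0.03 and 0.075 m and value of joint selector between -0.12 and 0.12 rad), for 0.2 s.
5. the selector is at the two-dot mark (value of joint selector between 0.78 and 1.02 rad), for 0.2 s.
At the end, for the whole second after the job is handed in: All blocks lie at rest in the well, the hatch is shut (both lugs within 7 mm of the shut stop) and the selector is within 0.12 rad of the two-dot mark (all of step 5 and x of each of lug_left, lug_right in the frame of dryer below -0.058 m and x of block1 in the frame of dryer between -0.125 and -0.005 m and y of block1 in the frame of dryer between -0.17 and 0.17 m and z of block1 in the frame of dryer between 0.03 and 0.075 m and linear speed of each of block1, block2, block3, block4 below 0.05 m/s and contact force between each of block1, block2, block3, block4 and the fingers below 0.1 N and x of block2 in the frame of dryer between -0.125 and -0.005 m and y of block2 in the frame of dryer between -0.17 and 0.17 m and z of block2 in the frame of dryer between 0.03 and 0.075 m and x of block3 in the frame of dryer between -0.125 and -0.005 m and y of block3 in the frame of dryer between -0.17 and 0.17 m and z of block3 in the frame of dryer between 0.03 and 0.075 m and x of block4 in the frame of dryer between -0.125 and -0.005 m and y of block4 in the frame of dryer between -0.17 and 0.17 m and z of block4 in the frame of dryer between 0.03 and 0.075 m); the robot touches nothing.
It fails at once if the hatch is slewed by more than 0.14 rad (one lug 35 mm ahead of the other): wedged (angle between the x axis of hatch and the x axis of dryer, either way round above 0.14 rad).
It fails at once if the tin or the spray bottle is moved more than 50 mm (distance of any of tin, spray from where it was at the start of the episode above 0.05 m).
Of block1, block2, block3, block4 only 2 to 4 are there at a start; the rules pass over those that are not, and their reading is None.
At some moment in a run one of block1, block2, block3, block4 may be knocked a few centimetres aside while the robot is not near it.
Once in a run the grip may slacken for a moment while it holds something.
It also fails if it takes over 210 s, if anything falls off the work surface, if the arm or the gripper's body presses on something with over 40 N, if the wrist force passes 120 N, or if a joint passes its speed limit or range.

## Robot

A 6-joint arm with a two-finger parallel gripper is mounted at the origin on the work surface. World frame = base frame: x ahead of the robot, y to its left, z up, the work surface at z = 0. Lengths are in m, angles in rad, forces in N, time in s.
With the tool pointing down it reaches from about 0.275 to 0.75 m from the base axis. Payload 10.2 kg.
Tool frame: the origin (TCP) lies on the centre line of the jaws, within the pads' length; the fingertips stand 8 mm ahead of it and the grasp point (between the pads) lies 11 mm behind it (robot.tips_ahead is the distance from the TCP to the fingertips, in m); z points along the fingers, y is the line along which they close (so a half turn about z gives the same grasp; the last joint's range is limited). The gripper opens to 85 mm and grips with 20 to 120 N. Pads are 22 mm wide; open, the fingers measure 114 mm over their backs; the gripper's body (76 mm by 85 mm) begins 54 mm behind the grasp point. The pads swing forward as they close: fully open they stand 13 mm farther back than shut.
Start: joints at [1.108, 0.313, 1.498, -0, 1.331, -0.223], TCP at [0.125, 0.51, 0.239] pointing down, gripper open.
Joint ranges: [-2.94, 2.94], [-0.97, 2.17], [0.19, 2.56], [-1.23, 4.37], [0.02, 3.11], [-2.88, 2.88]. Speed limits (rad/s): [2.39, 2.39, 3.01, 3.14, 3.14, 3.14].

## Interface

Orientations are given as a rotation vector (axis times angle).
In Python, from rig import robot gives the robot as it stands.
- The arm moves only by the tool servo_tool, never from a script. Its argument "rows" is one flat list of numbers, 4 for each row, row after row: the shift along the tool's x, y, z in mm, then the turn about the tool's z in rad. A call has 1 to 10 rows; each row is the pose to reach, as a shift and turn from the pose commanded when the call began, along the tool's axes at that moment; what a row does not reach only later rows make up. A row lasts 1/8 s, in which the tool goes at most 62.5 mm and 10.7 degrees, less where a joint would pass 70% of its speed; a pose out of reach is approached as far as the arm can. A call with a gripper value outside its range is refused whole. "gripper" is the opening, from -1 (shut) to 1 (fully open), so that 0 is half open, set as the call begins (left out, the last holds). The fingers move at their own pace and stop on an object; "force" is the grip in N (left out, the last holds). Time passes only in rows, so rows that repeat a pose let the fingers close. It gives the time, the measured TCP pose, the force and the opening at its end, in the units of the state.
- robot.sense(): the state, without advancing time (a new reading comes with each control period).
- robot.camera(name): name is "scene" or "top"; returns (picture, depth): 384x512x3 uint8, red, green, blue; 384x512 float32, m along the optical axis (not along the pixel's ray), 0 where there is no reading.
- robot.get_calibration(name): a dict with "fx", "fy", "cx", "cy" (pixels), "xyz" and "rotation" of the camera in the world. Camera axes: x right, y down, z forward; pixel columns grow to the right and rows downward; lengths in m; the calibration is good to about 2 mm. A picture is of the moment at which its call begins. get_calibration takes no time and is no camera call.
- robot.job_done(): hands the job in, once; it reports no verdict.
The state is a dict: "t": time; "q": joint angles; "joint_velocities": joint speeds; "joint_efforts": joint torques, N m; "position": TCP position; "orientation": TCP orientation; "contact_force": force on the tool from outside, world axes, zero at the start; "ft_torque": the same for the moment, N m; "finger_gap": opening from 0.0 (shut) to 1.0 (fully open).
Only numpy, scipy, OpenCV 4.12 (cv2) and the standard library are available. Lean on these libraries where they do the work, as an engineer would, in place of code of your own. Each camera call takes 0.05 s, during which the arm holds its last target. There are 200 camera calls.

## Working session

There is one attempt and no reset: what is moved stays moved. The work goes in short steps, Python scripts to look and compute and a tool call to move; the robot and the scene stay as the last step left them, time stands still between calls to the robot, and variables do not carry over. Pictures are saved under pics/ and viewed, on a budget of 14 in all, crops included, one or two more only if the job needs it, and the job is handed in when it is done.

Besides the shell and the picture viewer there is one more tool, called as name(argument=value, ...) on one line, values as JSON. servo_tool: Moves the arm, as the interface text tells. Its arguments: {"type":"object","properties":{"rows":{"type":"array"},"gripper":{"type":"number"},"force":{"type":"number"}},"required":["rows"]}

```bash
ls; mkdir -p pics; python3 - <<'E'
from rig import robot
import cv2,numpy as np
for n in("scene","top"):
    p,d=robot.camera(n); cv2.imwrite(f"pics/{n}0.png",p[:,:,::-1]); np.save(f"pics/{n}0.npy",d)
    print(n,robot.get_calibration(n))
s=robot.sense();print(s)
E
```

```text
pics
scene {'fx': 346.80039133080373, 'fy': 346.80039133080373, 'cx': 256.35367890622416, 'cy': 193.12432507519432, 'xyz': array([ 1.25142473, -0.01997505,  0.69619362]), 'rotation': array([-1.60043197, -1.75173138,  0.9034895 ])}
top {'fx': 461.54398252188554, 'fy': 461.54398252188554, 'cx': 253.53757897445985, 'cy': 194.8958697511997, 'xyz': array([ 0.16622167, -0.11492711,  1.61278473]), 'rotation': array([-2.1373876 ,  2.10306572, -0.21023177])}
{'t': 0.1, 'q': array([ 1.10765322e+00,  3.13370075e-01,  1.49836290e+00, -7.18696707e-06,
        1.33100350e+00, -2.23405872e-01]), 'joint_velocities': array([-8.71636241e-05,  4.61522094e-04, -3.88072024e-03, -4.55496185e-04,
       -2.13341930e-03, -1.41362682e-03]), 'joint_efforts': array([ 3.14890945e-03, -4.12902868e+01, -2.60143965e+01, -1.66824170e-04,
        3.04928028e-03,  2.33575958e-05]), 'position': array([0.124574  , 0.50977609, 0.23880389]), 'orientation': array([-3.75629232e-01, -3.11867388e+00,  1.69537580e-03]), 'contact_force': array([0.07036902, 0.22349362, 0.03176033]), 'ft_torque': array([-0.00537427,  0.00934026,  0.05381796]), 'finger_gap': 0.9994542948981238}
```

View pics/top0.png

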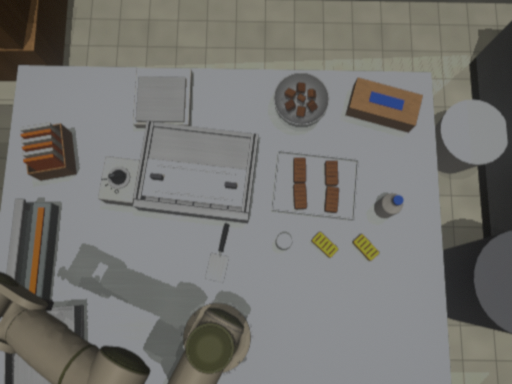

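View pics/scene0.png

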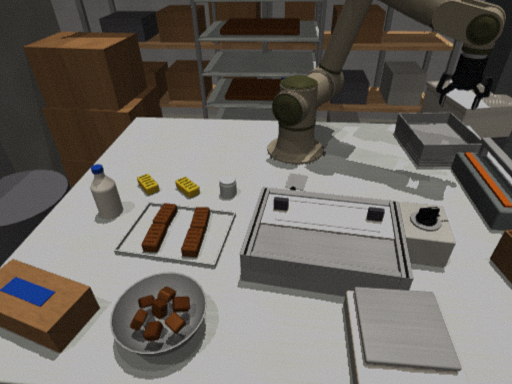

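The top view shows the dryer at about (197,170), lugs at (157,177) and (231,185), and the knob at (118,178). The tray at (315,186) holds four brown blocks; the yellow ones at (325,244) and (366,247) and the pieces in the bowl at (300,98) are look-alikes. Next I'll measure.

```bash
cat > h.py <<'E'
from rig import robot
import cv2,numpy as np
from scipy.spatial.transform import Rotation as R
def ray(n,u,v,z):
    c=robot.get_calibration(n);M=R.from_rotvec(c["rotation"]).as_matrix()
    d=M@np.array([(u-c["cx"])/c["fx"],(v-c["cy"])/c["fy"],1]);o=np.array(c["xyz"])
    return o+d*(z-o[2])/d[2]
def proj(n,p):
    c=robot.get_calibration(n);M=R.from_rotvec(c["rotation"]).as_matrix()
    q=M.T@(np.array(p)-c["xyz"]);return c["fx"]*q[0]/q[2]+c["cx"],c["fy"]*q[1]/q[2]+c["cy"]
def cloud(n,d):
    c=robot.get_calibration(n);M=R.from_rotvec(c["rotation"]).as_matrix()
    v,u=np.mgrid[:384,:512]
    P=np.stack([(u-c["cx"])/c["fx"]*d,(v-c["cy"])/c["fy"]*d,d],-1)
    return P@M.T+c["xyz"]
def blobs(n,mask,z,amin=10):
    k,l,s,c=cv2.connectedComponentsWithStats(mask.astype(np.uint8))
    out=[]
    for i in range(1,k):
        if s[i,4]<amin: continue
        ys,xs=np.nonzero(l==i)
        W=np.array([ray(n,x,y,z)[:2] for x,y in zip(xs,ys)])
        (cx,cy),(w,h),a=cv2.minAreaRect((W*1000).astype(np.float32))
        ang=a if w>h else a+90
        out.append((c[i].round(1),s[i,4],np.round([cx,cy]).tolist(),np.round(W.mean(0)*1000,1).tolist(),sorted([round(w),round(h)]),round((ang+90)%180-90,1)))
    return out
E
python3 - <<'E'
from h import *
p=cv2.imread("pics/top0.png");d=np.load("pics/top0.npy")
hsv=cv2.cvtColor(p,cv2.COLOR_BGR2HSV);H,S,V=cv2.split(hsv)
print("brown")
m=((H<15)|(H>172))&(S>110)&(V>40);m[:145]=0;m[215:]=0;m[:,:280]=0;m[:,350:]=0
for b in blobs("top",m,.035):print(b)
print("dark")
m=(V<70);m[:165]=0;m[200:]=0;m[:,:105]=0;m[:,245:]=0
for b in blobs("top",m,.125,6):print(b)
P=cloud("top",d)
for u,v in[(157,177),(231,185),(118,178),(200,150),(200,180),(315,186),(300,165),(110,190)]:print(u,v,P[v,u].round(3))
# rails by height
z=P[...,2];m=(z>.088)&(z<.11);m[:115]=0;m[225:]=0;m[:,:90]=0;m[:,265:]=0
print(m.sum())
a=cv2.resize(p[110:230,95:265],None,fx=4,fy=4,interpolation=cv2.INTER_CUBIC);cv2.imwrite("pics/c1.png",a)
E
```

```text
brown
(array([299.4, 169.6]), np.int32(228), [570.0, -276.0], [571.1, -277.2], [35, 80], -0.3)
(array([331.1, 172.5]), np.int32(238), [561.0, -388.0], [562.7, -388.7], [35, 80], -0.8)
(array([299.8, 195.5]), np.int32(254), [480.0, -278.0], [478.1, -278.2], [37, 85], 3.2)
(array([331.4, 199. ]), np.int32(254), [468.0, -388.0], [467.5, -388.2], [38, 84], -5.8)
dark
(array([117.7, 176.7]), np.int32(170), [514.0, 333.0], [513.8, 333.4], [46, 47], -50.1)
(array([157., 177.]), np.int32(42), [515.0, 203.0], [515.1, 203.4], [12, 35], 82.7)
(array([230.8, 185.9]), np.int32(28), [490.0, -40.0], [488.9, -41.4], [10, 30], -89.0)
(array([142.4, 197.3]), np.int32(9), [447.0, 247.0], [445.7, 247.3], [7, 10], -89.0)
157 177 [0.515 0.203 0.125]
231 185 [ 0.491 -0.042  0.131]
118 178 [0.514 0.338 0.104]
200 150 [0.622 0.07  0.084]
200 180 [0.516 0.065 0.088]
315 186 [ 0.519 -0.335  0.006]
300 165 [ 0.586 -0.279  0.042]
110 190 [0.474 0.364 0.096]
4698
```

View pics/c1.png

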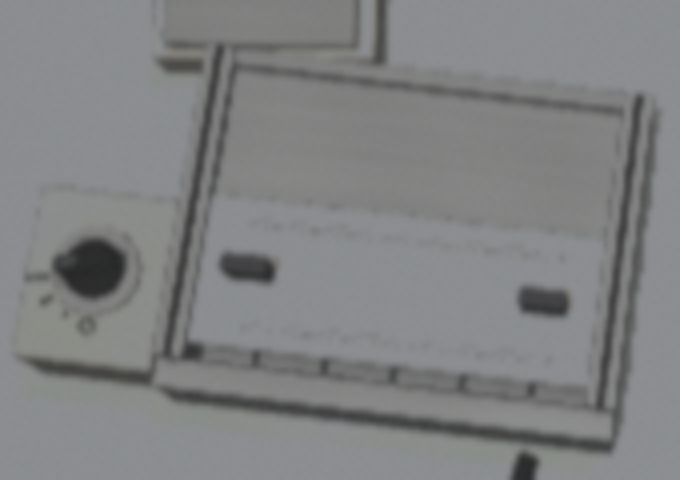

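The crop shows the knob at crop (92,268), pointer towards crop (62,264), which is three dots. The lugs are at (247,267) and (543,301), and the hatch is slightly ajar. Next I'll get the dryer pose from its edges.

```bash
python3 - <<'E'
from h import *
f=lambda c,z:ray("top",95+c[0]/4-.4,110+c[1]/4-.4,z)[:2]
def seg(a,b,z,n):
    A,B=f(a,z),f(b,z);v=B-A;print(n,(A*1000).round(),(B*1000).round(),"len",round(np.hypot(*v)*1000),"ang",np.degrees(np.arctan2(v[1],v[0])).round(1))
seg((173,355),(218,45),.089,"Lseam");seg((602,405),(640,95),.089,"Rseam")
seg((612,410),(160,360),.082,"frontrim");seg((622,112),(235,68),.09,"back");seg((15,356),(42,187),.09,"podL")
seg((543,298),(245,264),.125,"lugs")
seg((170,200),(42,187),.09,"podback")
P=cloud("top",np.load("pics/top0.npy"));z=P[...,2]
m=(z>.07)&(z<.14);m[:110]=0;m[225:]=0;m[:,:90]=0;m[:,262:]=0
m=m&~((P[...,1]>.2)&(P[...,0]>.66))
k,l,s,c=cv2.connectedComponentsWithStats(m.astype(np.uint8));i=1+s[1:,4].argmax();m=l==i
m2=m.copy();m2[:,:136]=0
for mm in(m,m2):
    W=P[mm][:,:2]*1000;r=cv2.minAreaRect(W.astype(np.float32));print(mm.sum(),r,cv2.boxPoints(r).round())
sc=cv2.imread("pics/scene0.png");cv2.imwrite("pics/c2.png",cv2.resize(sc[175:290,240:460],None,fx=3.6,fy=3.6,interpolation=cv2.INTER_CUBIC))
E
```

```text
Lseam [449. 271.] [723. 250.] len 275 ang -4.5
Rseam [412. -90.] [ 684. -117.] len 273 ang -5.8
frontrim [409. -98.] [446. 284.] len 383 ang 84.6
back [ 668. -102.] [702. 234.] len 337 ang 84.2
podL [445. 403.] [592. 392.] len 147 ang -4.3
lugs [495. -40.] [520. 208.] len 248 ang 84.3
podback [583. 282.] [592. 392.] len 110 ang 85.0
10665 ((560.237060546875, 140.81707763671875), (510.5672607421875, 302.7018127441406), 83.99285888671875) [[ 383.  -97.]
 [ 684. -129.]
 [ 737.  379.]
 [ 436.  411.]]
9140 ((554.6871337890625, 87.45460510253906), (403.3471984863281, 302.6686706542969), 84.02851867675781) [[ 383.  -97.]
 [ 684. -129.]
 [ 726.  272.]
 [ 425.  304.]]
```

View pics/c2.png

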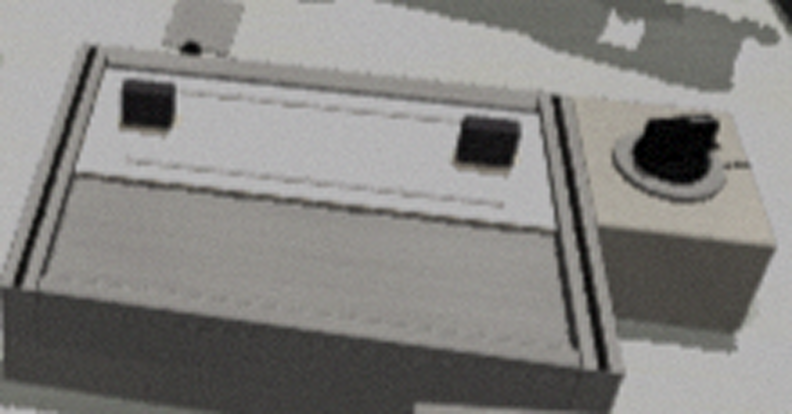

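```bash
cat >> h.py <<'E'
C=np.array([.553,.080]);YAW=-.096
def D(x,y):
    c,s=np.cos(YAW),np.sin(YAW);return C+np.array([c*x-s*y,s*x+c*y])/1000
def inD(p):
    c,s=np.cos(YAW),np.sin(YAW);d=(np.array(p)[:2]-C)*1000;return np.array([c*d[0]+s*d[1],-s*d[0]+c*d[1]])
def st():
    s=robot.sense();M=R.from_rotvec(s["orientation"]).as_matrix()
    a=np.degrees(np.arctan2(M[1,1],M[0,1]))
    print("t",round(s["t"],2),"pos",(s["position"]*1000).round(1),"dry",inD(s["position"]).round(1),"yAng",a.round(1),"q6",s["q"][5].round(2),"F",s["contact_force"].round(1),"gap",round(s["finger_gap"],3))
    return s["position"],M,a
def to(xy,z,ang,frm=None):
    "tool shift (mm) and turn from now (or frm=(xy,z,ang)) to world xy,z, tool-y angle ang deg"
    p,M,a=st()
    if frm is not None:
        p=np.array([*frm[0],frm[1]]);a=frm[2];r=np.radians(a);M=np.array([[-np.sin(r),np.cos(r),0],[np.cos(r),np.sin(r),0],[0,0,-1]]).T if 0 else np.column_stack([[-np.sin(r),np.cos(r),0],[np.cos(r),np.sin(r),0],[0,0,-1]])
    d=M.T@(np.array([xy[0],xy[1],z])-p)*1000
    print("shift",d.round(1),"turn",np.radians((a-ang+180)%360-180).round(3))
E
python3 - <<'E'
from h import *
print(D(-60,255)); to(D(-60,255),.18,7.2)
E
```

```text
[0.51771868 0.33957702]
t 0.1 pos [124.6 509.8 238.8] dry [-467.6  386.7] yAng 76.3 q6 -0.22 F [0.1 0.2 0. ] gap 0.999
shift [-422.3  -71.9   58.8] turn 1.205
```

servo_tool(rows=[-55,-9,0,0.16,-110,-18,0,0.32,-165,-27,5,0.48,-220,-36,10,0.64,-275,-45,20,0.8,-330,-54,30,0.96,-385,-63,45,1.1,-422,-72,59,1.205,-422,-72,59,1.205,-422,-72,59,1.205], gripper=0.2, force=25)

```text
t: 1.35
position: [0.517, 0.3401, 0.1803]
orientation: [-2.076, -2.358, 0.0]
contact_force: [0.7, 0.5, 0.7]
finger_gap: 0.599
```

```bash
python3 - <<'E'
from h import *
to(D(-60,255),.118,7.2)
p,d=robot.camera("scene");cv2.imwrite("pics/s1.png",cv2.resize(p[130:290,340:490,::-1],None,fx=4,fy=4-.4,interpolation=cv2.INTER_CUBIC))
E
```

```text
t 1.35 pos [517.  340.1 180.3] dry [-60.8 255.5] yAng 7.3 q6 0.27 F [0.7 0.5 0.7] gap 0.599
shift [-0.7  0.7 62.3] turn 0.001
```

View pics/s1.png

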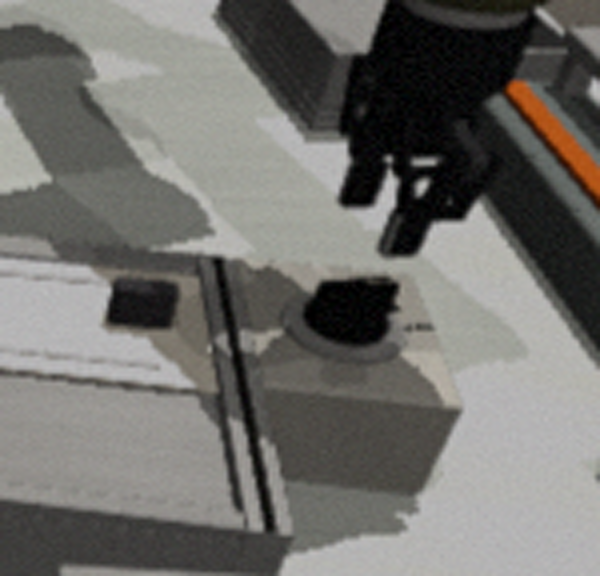

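The jaws straddle the knob's line, and the pointer at crop (385,285) is near the three-dot mark. I'll descend, grip and turn counter-clockwise.

servo_tool(rows=[0,0,31,0,0,0,62,0,0,0,62,0,0,0,62,0])

```text
t: 1.9
position: [0.5178, 0.3405, 0.1201]
orientation: [2.075, 2.357, 0.003]
contact_force: [0.0, 0.3, 0.6]
finger_gap: 0.6
```

servo_tool(rows=[0,0,0,0,0,0,0,0,0,0,0,0,0,0,0,0,0,0,0,0,0,0,0,0], gripper=-1, force=30)

```text
t: 2.65
position: [0.5229, 0.3403, 0.1205]
orientation: [2.073, 2.349, 0.021]
contact_force: [25.7, 4.7, -6.7]
finger_gap: 0.157
```

servo_tool(rows=[0,6,0,0,0,6,0,0,0,6,0,0])

```text
t: 3.02
position: [0.5236, 0.3405, 0.1203]
orientation: [2.077, 2.356, 0.001]
contact_force: [-4.8, -2.8, 10.0]
finger_gap: 0.155
```

servo_tool(rows=[0,0,0,-0.17,0,0,0,-0.34,0,0,0,-0.51,0,0,0,-0.68,0,0,0,-0.85,0,0,0,-1.02,0,0,0,-1.19,0,0,0,-1.36,0,0,0,-1.36,0,0,0,-1.36])

```text
t: 4.28
position: [0.5243, 0.3409, 0.1203]
orientation: [0.135, 3.136, 0.003]
contact_force: [-0.6, 0.7, 7.2]
finger_gap: 0.156
```

```bash
python3 - <<'E'
from h import *
st();print(robot.sense()["ft_torque"])
E
```

```text
t 4.28 pos [524.3 340.9 120.3] dry [-53.6 257. ] yAng 85.1 q6 -1.1 F [-0.6  0.7  7.2] gap 0.156
[-0.06494481  0.16904943 -0.68248588]
```

servo_tool(rows=[0,0,0,0,0,0,0,0,0,0,-40,0,0,0,-80,0,0,0,-80,0], gripper=0.2)

```text
t: 4.9
position: [0.5245, 0.3411, 0.2015]
orientation: [0.133, 3.133, 0.004]
contact_force: [0.2, 0.2, -0.8]
finger_gap: 0.598
```

```bash
sed -i 's/^C=.*/C=np.array([.558,.081]);YAW=-.096/' h.py; python3 - <<'E'
from h import *
to((.519,.206),.16,-5.5)
a,d=robot.camera("scene");b,d=robot.camera("top")
a=cv2.resize(a[170:290,240:460,::-1],(748,408),interpolation=cv2.INTER_CUBIC);cv2.imwrite("pics/s2.png",a)
E
```

```text
t 4.9 pos [524.5 341.1 201.5] dry [-58.3 255.6] yAng 85.2 q6 -1.1 F [ 0.2  0.2 -0.8] gap 0.598
shift [  -5.7 -135.1   41.2] turn 1.582
```

View pics/s2.png

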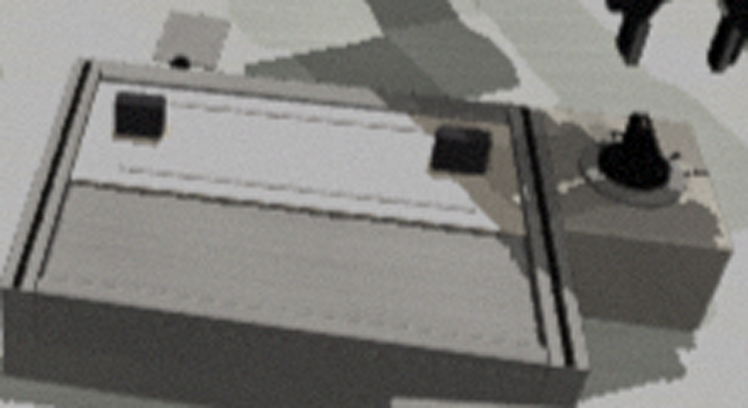

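The knob bar at (640,140) now lies along dryer x at the ring mark, and the hatch hasn't moved. Next is the left lug.

servo_tool(rows=[0,-15,0,0.18,-1,-30,0,0.36,-2,-45,5,0.54,-3,-60,10,0.72,-4,-75,15,0.9,-5,-90,20,1.08,-6,-105,30,1.26,-6,-120,35,1.44,-6,-135,41,1.58,-6,-135,41,1.58])

```text
t: 6.25
position: [0.5174, 0.2049, 0.1559]
orientation: [-2.322, -2.114, 0.004]
contact_force: [0.3, -0.2, 0.3]
finger_gap: 0.602
```

servo_tool(rows=[0,0,30,0,0,0,57,0,0,0,57,0])

```text
t: 6.62
position: [0.5169, 0.2059, 0.0985]
orientation: [-2.318, -2.116, 0.006]
contact_force: [0.1, 0.1, 0.5]
finger_gap: 0.601
```

servo_tool(rows=[0,0,0,0,0,0,0,0,0,0,0,0,0,0,0,0,0,0,0,0], gripper=-1, force=20)

```text
t: 7.25
position: [0.5199, 0.2059, 0.1021]
orientation: [2.32, 2.114, 0.008]
contact_force: [5.6, 1.7, 0.7]
finger_gap: 0.182
```

```bash
python3 - <<'E'
from h import *
st()
E
```

```text
t 7.25 pos [519.9 205.9 102.1] dry [-49.9 120.7] yAng -5.3 q6 0.26 F [5.6 1.7 0.7] gap 0.182
```

servo_tool(rows=[0,7,0,0,0,14,0,0,0,20,0,0,0,26,0,0,0,26,0,0,0,26,0,0])

```text
t: 8.0
position: [0.5432, 0.2038, 0.1021]
orientation: [-2.324, -2.11, 0.0]
contact_force: [-9.7, 1.4, 11.4]
finger_gap: 0.183
```

```bash
python3 - <<'E'
from h import *
st()
E
```

```text
t 8.0 pos [543.2 203.8 102.1] dry [-26.5 120.8] yAng -5.5 q6 0.25 F [-9.7  1.4 11.4] gap 0.183
```

servo_tool(rows=[0,0,0,0,0,0,0,0,0,0,-48,0,-60,-6,-48,0,-120,-12,-48,0,-180,-18,-48,0,-249,-23,-48,0,-249,-23,-48,0,-249,-23,-22,0,-249,-23,2,0], gripper=0.2)

```text
t: 9.25
position: [0.4979, -0.0422, 0.0978]
orientation: [2.323, 2.115, 0.001]
contact_force: [-0.2, -0.1, 0.1]
finger_gap: 0.6
```

servo_tool(rows=[0,0,0,0,0,0,0,0,0,0,0,0,0,0,0,0,0,0,0,0], gripper=-1)

```text
t: 9.88
position: [0.4992, -0.0423, 0.0994]
orientation: [2.322, 2.112, 0.005]
contact_force: [6.9, 1.6, -7.6]
finger_gap: 0.199
```

```bash
python3 - <<'E'
from h import *
st()
E
```

```text
t 9.88 pos [499.2 -42.3  99.4] dry [ -46.7 -128.4] yAng -5.4 q6 -0.23 F [ 6.9  1.6 -7.6] gap 0.199
```

servo_tool(rows=[0,7,-3,0,0,14,-3,0,0,21,-3,0,0,28,-3,0,0,35,-3,0,0,44,-3,0,0,44,-3,0,0,44,-3,0])

```text
t: 10.88
position: [0.5394, -0.0463, 0.1002]
orientation: [-2.314, -2.118, 0.009]
contact_force: [-6.8, -1.7, -12.4]
finger_gap: 0.188
```

```bash
python3 - <<'E'
from h import *
st()
E
```

```text
t 10.88 pos [539.4 -46.3 100.2] dry [  -6.3 -128.5] yAng -5.1 q6 -0.21 F [ -6.8  -1.7 -12.4] gap 0.188
```

servo_tool(rows=[0,0,0,0,0,0,0,0,0,0,-46,0,60,-6,-46,0,120,-12,-46,0,180,-18,-46,0,249,-20,-46,0,249,-20,-46,0,249,-20,-22,0,249,-20,-1,0], gripper=0.2)

```text
t: 12.12
position: [0.5454, 0.2026, 0.1024]
orientation: [2.323, 2.114, 0.002]
contact_force: [0.4, 0.8, -1.1]
finger_gap: 0.6
```

servo_tool(rows=[0,0,0,0,0,0,0,0,0,0,0,0,0,0,0,0,0,0,0,0], gripper=-1)

```text
t: 12.75
position: [0.5453, 0.2027, 0.1034]
orientation: [2.322, 2.114, 0.001]
contact_force: [-4.0, -3.5, 6.1]
finger_gap: 0.193
```

```bash
python3 - <<'E'
from h import *
st()
E
```

```text
t 12.75 pos [545.3 202.7 103.4] dry [-24.3 119.9] yAng -5.4 q6 0.25 F [-4.  -3.5  6.1] gap 0.193
```

servo_tool(rows=[0,7,0,0,0,14,0,0,0,21,0,0,0,28,0,0,0,35,0,0,0,42,0,0,0,42,0,0,0,42,0,0])

```text
t: 13.75
position: [0.5861, 0.1992, 0.1035]
orientation: [-2.326, -2.109, 0.001]
contact_force: [-9.6, -1.5, 9.2]
finger_gap: 0.181
```

servo_tool(rows=[0,0,0,0,0,0,0,0,0,0,-46,0,-60,-6,-46,0,-120,-12,-46,0,-180,-18,-46,0,-249,-23,-46,0,-249,-23,-46,0,-249,-23,-22,0,-249,-23,0,0], gripper=0.2)

```text
t: 15.0
position: [0.5407, -0.0462, 0.1018]
orientation: [2.323, 2.115, 0.001]
contact_force: [0.4, -0.4, -0.9]
finger_gap: 0.6
```

servo_tool(rows=[0,0,0,0,0,0,0,0,0,0,0,0,0,0,0,0,0,0,0,0], gripper=-1)

```text
t: 15.62
position: [0.5419, -0.0463, 0.1033]
orientation: [2.322, 2.112, 0.005]
contact_force: [6.6, 1.8, -6.1]
finger_gap: 0.197
```

```bash
python3 - <<'E'
from h import *
st();print(inD((.5454,.2026)))
E
```

```text
t 15.62 pos [541.9 -46.3 103.3] dry [  -3.8 -128.2] yAng -5.4 q6 -0.21 F [ 6.6  1.8 -6.1] gap 0.197
[-24.19766139 119.83235449]
```

servo_tool(rows=[0,7,0,0,0,14,0,0,0,21,0,0,0,28,0,0,0,35,0,0,0,43,0,0,0,43,0,0,0,43,0,0])

```text
t: 16.62
position: [0.5829, -0.0508, 0.1033]
orientation: [2.319, 2.119, -0.004]
contact_force: [-6.2, -1.7, 3.6]
finger_gap: 0.184
```

servo_tool(rows=[0,0,0,0,0,0,0,0,0,0,-46,0,60,-6,-46,0,120,-12,-46,0,180,-18,-46,0,249,-20,-46,0,249,-20,-46,0,249,-20,-22,0,249,-20,0,0], gripper=0.2)

```text
t: 17.88
position: [0.587, 0.1986, 0.1019]
orientation: [2.324, 2.114, 0.001]
contact_force: [-0.5, 0.1, -0.4]
finger_gap: 0.599
```

servo_tool(rows=[0,0,0,0,0,0,0,0,0,0,0,0,0,0,0,0,0,0,0,0], gripper=-1)

```text
t: 18.5
position: [0.5871, 0.1987, 0.1033]
orientation: [2.322, 2.114, 0.001]
contact_force: [-1.5, -4.5, 5.7]
finger_gap: 0.201
```

```bash
python3 - <<'E'
from h import *
st();print(inD((.5861,.1992)))
E
```

```text
t 18.5 pos [587.1 198.7 103.3] dry [ 17.7 120. ] yAng -5.4 q6 0.23 F [-1.5 -4.5  5.7] gap 0.201
[ 16.64083588 120.34921097]
```

servo_tool(rows=[0,7,0,0,0,14,0,0,0,21,0,0,0,28,0,0,0,35,0,0,0,42,0,0,0,42,0,0,0,42,0,0])

```text
t: 19.5
position: [0.6279, 0.1954, 0.1034]
orientation: [-2.326, -2.109, 0.001]
contact_force: [-10.1, -2.3, 9.3]
finger_gap: 0.183
```

```bash
python3 - <<'E'
from h import *
st()
E
```

```text
t 19.5 pos [627.9 195.4 103.4] dry [ 58.6 120.6] yAng -5.6 q6 0.22 F [-10.1  -2.3   9.3] gap 0.183
```

servo_tool(rows=[0,3,0,0,0,5,0,0,0,5,0,0])

```text
t: 19.88
position: [0.6293, 0.1953, 0.1032]
orientation: [-2.32, -2.106, 0.014]
contact_force: [-29.0, -3.0, 20.4]
finger_gap: 0.186
```

servo_tool(rows=[0,0,0,0,0,0,0,0,0,0,-46,0,-60,-6,-46,0,-120,-12,-46,0,-180,-18,-46,0,-249,-24,-46,0,-249,-24,-46,0,-249,-24,-22,0,-249,-24,0,0], gripper=0.2)

```text
t: 21.12
position: [0.5867, -0.0504, 0.1017]
orientation: [2.323, 2.114, 0.001]
contact_force: [0.0, -0.4, 0.5]
finger_gap: 0.603
```

servo_tool(rows=[0,0,0,0,0,0,0,0,0,0,0,0,0,0,0,0,0,0,0,0], gripper=-1)

```text
t: 21.75
position: [0.5866, -0.0507, 0.1031]
orientation: [2.323, 2.114, 0.002]
contact_force: [-1.5, 4.5, 6.3]
finger_gap: 0.2
```

servo_tool(rows=[0,7,0,0,0,14,0,0,0,21,0,0,0,23,0,0,0,23,0,0])

```text
t: 22.38
position: [0.6036, -0.0534, 0.1028]
orientation: [-2.314, -2.108, 0.019]
contact_force: [-37.8, -0.7, 25.2]
finger_gap: 0.189
```

```bash
python3 - <<'E'
from h import *
st()
E
```

```text
t 22.38 pos [603.6 -53.4 102.8] dry [  58.3 -129.4] yAng -5.3 q6 -0.18 F [-37.8  -0.7  25.2] gap 0.189
```

servo_tool(rows=[0,-4,0,0,0,-4,0,0,0,-4,-50,0,0,-4,-100,0.17,0,-4,-120,0.34,0,-4,-120,0.51,0,-4,-120,0.68,0,-4,-120,0.85,0,-4,-120,1.02,0,-4,-120,1.19], gripper=0.2)

```text
t: 23.62
position: [0.6055, -0.053, 0.2222]
orientation: [3.11, 0.441, 0.001]
contact_force: [0.9, -0.2, -0.4]
finger_gap: 0.597
```

```bash
sed -i 's/^C=.*/C=np.array([.557,.081]);YAW=-.101/' h.py
cat >> h.py <<'E'
def look(name):
    "top view; brown blobs on the tray, world mm at z .035"
    rgb,d=robot.camera("top");p=rgb[:,:,::-1].copy();cv2.imwrite(f"pics/{name}.png",p);np.save(f"pics/{name}.npy",d)
    H,S,V=cv2.split(cv2.cvtColor(p,cv2.COLOR_BGR2HSV))
    m=((H<15)|(H>172))&(S>110)&(V>30);m[:145]=0;m[225:]=0;m[:,:125]=0;m[:,360:]=0
    for b in blobs("top",m,.035,40):print(b)
    return p
E
python3 - <<'E'
from h import *
st();p=look("t2");cv2.imwrite("pics/t2c.png",cv2.resize(p[60:260,90:400],None,fx=2.5,fy=2.5,interpolation=cv2.INTER_CUBIC))
E
```

```text
t 23.62 pos [605.5 -53.  222.2] dry [  61.8 -128.4] yAng -73.9 q6 1.01 F [ 0.9 -0.2 -0.4] gap 0.597
(array([299.2, 169.8]), np.int32(236), [570.0, -276.0], [570.6, -276.5], [35, 80], -0.1)
(array([329.9, 183.2]), np.int32(504), [525.0, -384.0], [524.2, -383.9], [38, 173], -5.3)
(array([299.8, 195.5]), np.int32(256), [480.0, -278.0], [478.4, -278.0], [37, 85], 3.4)
```

View pics/t2c.png

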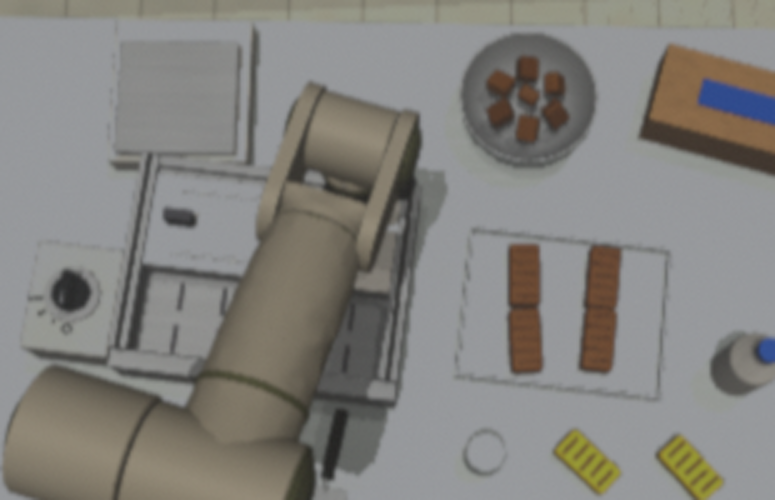

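Four brown blocks on the tray: left column at crop (524,275) and (525,340), right column at (602,275) and (598,340). The right-hand pair has been knocked so that they touch. The two yellow blocks at (587,460) and (690,466) and the bowl pieces are the look-alikes. I'll take the far-left block first.

```bash
python3 - <<'E'
from h import *
to((.571,-.277),.10,-90)
to(D(-65,112),.13,-95.8,((.571,-.277),.11,-90))
to(D(-65,37),.13,-95.8,((.479,-.278),.11,-88))
to(D(-65,-37),.13,-95.8,((.567,-.380),.11,-95))
to(D(-65,-112),.13,-95.8,((.481,-.387),.11,-95))
to((.479,-.278),.11,-88,(D(-65,112),.13,-95.8))
E
```

```text
t 23.68 pos [605.5 -52.9 222.1] dry [  61.7 -128.4] yAng -74.3 q6 1.02 F [0.1 0.5 0.3] gap 0.604
shift [-94.  206.3 122.2] turn 0.275
t 23.68 pos [605.5 -52.9 222.1] dry [  61.7 -128.4] yAng -74.3 q6 1.02 F [0.1 0.5 0.3] gap 0.604
shift [ -67.4 -476.   -20. ] turn 0.101
t 23.68 pos [605.5 -52.9 222.1] dry [  61.7 -128.4] yAng -74.3 q6 1.02 F [0.1 0.5 0.3] gap 0.604
shift [  31.1 -401.5  -20. ] turn 0.136
t 23.68 pos [605.5 -52.9 222.1] dry [  61.7 -128.4] yAng -74.3 q6 1.02 F [0.1 0.5 0.3] gap 0.604
shift [-115.6 -422.3  -20. ] turn 0.014
t 23.68 pos [605.5 -52.9 222.1] dry [  61.7 -128.4] yAng -74.3 q6 1.02 F [0.1 0.5 0.3] gap 0.604
shift [ -31.6 -361.7  -20. ] turn 0.014
t 23.68 pos [605.5 -52.9 222.1] dry [  61.7 -128.4] yAng -74.3 q6 1.02 F [0.1 0.5 0.3] gap 0.604
shift [ 23.7 477.   20. ] turn -0.136
```

servo_tool(rows=[-20,40,20,0.1,-45,90,30,0.2,-70,140,50,0.275,-94,190,90,0.275,-94,206,122,0.275,-94,206,122,0.275,-94,206,122,0.275], gripper=0.8, force=40)

```text
t: 24.55
position: [0.574, -0.2765, 0.1017]
orientation: [3.14, 0.022, 0.002]
contact_force: [-0.4, -0.4, 0.0]
finger_gap: 0.901
```

servo_tool(rows=[0,0,42,0,0,0,82,0,0,0,82,0,0,0,82,0])

```text
t: 25.05
position: [0.5746, -0.2772, 0.0211]
orientation: [3.139, 0.02, 0.005]
contact_force: [-0.1, 0.2, 0.4]
finger_gap: 0.898
```

servo_tool(rows=[0,0,0,0,0,0,0,0,0,0,0,0,0,0,0,0,0,0,0,0,0,0,-30,0], gripper=-1)

```text
t: 25.8
position: [0.5724, -0.2764, 0.0474]
orientation: [-3.139, -0.018, 0.005]
contact_force: [0.4, 0.2, -0.7]
finger_gap: 0.516
```

```bash
python3 - <<'E'
from h import *
to(D(-65,112),.15,-95.8);look("t3")
E
```

```text
t 25.8 pos [ 572.4 -276.4   47.4] dry [  51.3 -354. ] yAng -89.3 q6 0.93 F [ 0.4  0.2 -0.7] gap 0.516
shift [ -63.5 -476.3 -101.4] turn 0.113
(array([329.9, 183.7]), np.int32(507), [526.0, -384.0], [522.2, -383.9], [39, 173], -4.9)
(array([300.2, 199.1]), np.int32(184), [471.0, -279.0], [465.6, -279.4], [35, 68], -0.1)
```

servo_tool(rows=[0,-10,-50,0,-5,-60,-102,0.02,-15,-120,-102,0.04,-25,-180,-102,0.06,-35,-240,-102,0.08,-45,-300,-102,0.1,-55,-360,-102,0.113,-60,-420,-102,0.113,-63,-476,-102,0.113,-63,-476,-102,0.113])

```text
t: 27.1
position: [0.5039, 0.2014, 0.1505]
orientation: [-3.137, 0.151, -0.001]
contact_force: [0.3, 0.1, -0.7]
finger_gap: 0.518
```

```bash
python3 - <<'E'
from h import *
to(D(-65,112),.062,-95.8)
E
```

```text
t 27.1 pos [503.9 201.4 150.5] dry [-65.  114.4] yAng -95.5 q6 1.83 F [ 0.3  0.1 -0.7] gap 0.518
shift [-0.1  2.5 88.5] turn 0.005
```

servo_tool(rows=[0,2,44,0,0,2,84,0,0,2,88,0,0,2,88,0])

```text
t: 27.6
position: [0.5053, 0.1959, 0.0635]
orientation: [-3.137, 0.16, -0.003]
contact_force: [0.9, 0.7, 0.2]
finger_gap: 0.518
```

servo_tool(rows=[0,0,0,0,0,0,0,0,0,0,0,0,0,0,-60,0,0,0,-120,0,4,60,-120,-0.03,8,120,-120,-0.06,12,180,-120,-0.09,16,240,-120,-0.13,18,300,-120,-0.13], gripper=0.3)

```text
t: 28.85
position: [0.4918, -0.1059, 0.1827]
orientation: [3.141, 0.046, 0.001]
contact_force: [0.8, 0.0, -0.2]
finger_gap: 0.65
```

```bash
python3 - <<'E'
from h import *
to((.479,-.278),.10,-88);p=look("t4");cv2.imwrite("pics/t4c.png",cv2.resize(p[100:260,90:370],None,fx=2.8,fy=2.8,interpolation=cv2.INTER_CUBIC))
E
```

```text
t 28.85 pos [ 491.8 -105.9  182.7] dry [ -46.  -192.6] yAng -88.3 q6 1.1 F [ 0.8  0.  -0.2] gap 0.65
shift [-17.9 171.6  82.7] turn -0.006
(array([329.9, 183.2]), np.int32(500), [525.0, -384.0], [524.2, -384.0], [38, 173], -5.1)
(array([162.8, 183.9]), np.int32(271), [512.0, 201.0], [511.8, 201.0], [40, 86], -6.3)
(array([299.7, 196. ]), np.int32(247), [477.0, -277.0], [476.4, -277.8], [38, 78], 1.0)
```

View pics/t4c.png

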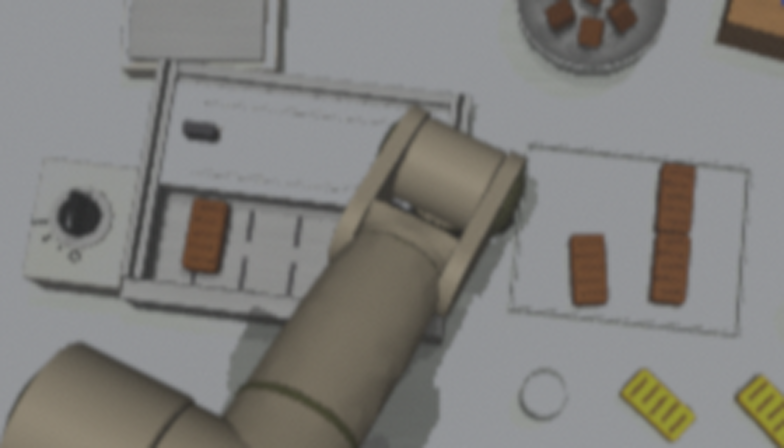

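The first block lies flat in the well at crop (207,235), and the knob still points to the ring. Next is the near-left block.

servo_tool(rows=[-6,57,20,0,-12,114,45,0,-18,172,83,0,-18,172,125,0,-18,172,162,0,-18,172,163,0,-18,172,163,0], gripper=0.8)

```text
t: 29.78
position: [0.4798, -0.2768, 0.0209]
orientation: [3.14, 0.046, 0.003]
contact_force: [-0.4, 0.1, 0.7]
finger_gap: 0.898
```

servo_tool(rows=[0,0,0,0,0,0,0,0,0,0,0,0,0,0,0,0,0,0,-40,0,0,0,-60,0], gripper=-1)

```text
t: 30.52
position: [0.4796, -0.2768, 0.0816]
orientation: [3.139, 0.045, 0.003]
contact_force: [0.1, 1.1, -0.2]
finger_gap: 0.517
```

```bash
python3 - <<'E'
from h import *
to(D(-68,37),.15,-95.8)
E
```

```text
t 30.52 pos [ 479.6 -276.8   81.6] dry [ -41.  -363.8] yAng -88.3 q6 0.81 F [ 0.1  1.1 -0.2] gap 0.517
shift [  25.3 -400.8  -69.2] turn 0.13
```

servo_tool(rows=[0,-10,-50,0,4,-60,-69,0.02,8,-120,-69,0.04,12,-180,-69,0.06,16,-240,-69,0.08,20,-300,-69,0.1,25,-360,-69,0.13,25,-401,-69,0.13,25,-401,-69,0.13])

```text
t: 31.65
position: [0.492, 0.1275, 0.1487]
orientation: [-3.138, 0.153, -0.001]
contact_force: [-0.1, 0.4, -0.9]
finger_gap: 0.52
```

```bash
python3 - <<'E'
from h import *
to(D(-68,37),.062,-95.8)
E
```

```text
t 31.65 pos [492.  127.5 148.7] dry [-69.4  39.7] yAng -95.6 q6 1.69 F [-0.1  0.4 -0.9] gap 0.52
shift [ 1.3  2.7 86.7] turn 0.004
```

servo_tool(rows=[1,2,44,0,1,2,84,0,1,2,86,0,1,2,86,0])

```text
t: 32.15
position: [0.4936, 0.1225, 0.0632]
orientation: [3.137, -0.16, 0.001]
contact_force: [-0.5, -0.3, -0.4]
finger_gap: 0.52
```

servo_tool(rows=[0,0,0,0,0,0,0,0,0,0,0,0,0,0,-60,0,0,0,-120,0,4,60,-120,0,12,120,-120,0,24,180,-120,0,40,240,-120,0,60,300,-120,0], gripper=0.3)

```text
t: 33.4
position: [0.5224, -0.1828, 0.1827]
orientation: [3.137, -0.159, 0.001]
contact_force: [0.7, 0.5, -0.9]
finger_gap: 0.651
```

```bash
python3 - <<'E'
from h import *
to((.567,-.380),.10,-95);p=look("t5")
E
```

```text
t 33.4 pos [ 522.4 -182.8  182.7] dry [  -7.8 -266. ] yAng -95.8 q6 1.12 F [ 0.7  0.5 -0.9] gap 0.651
shift [ 64.3 191.6  82.7] turn -0.014
(array([329.9, 183.2]), np.int32(501), [525.0, -384.0], [524.0, -384.0], [38, 173], -5.4)
(array([162.9, 183.9]), np.int32(281), [512.0, 201.0], [511.6, 200.6], [40, 87], -6.3)
(array([184. , 187.9]), np.int32(282), [499.0, 126.0], [498.6, 126.5], [41, 86], -5.9)
```

servo_tool(rows=[20,60,20,0,40,120,45,0,60,175,70,0,68,199,83,0,68,199,125,0,68,199,162,0,68,199,163,0,68,199,163,0], gripper=0.8)

```text
t: 34.45
position: [0.5707, -0.3861, 0.0211]
orientation: [3.136, -0.158, 0.003]
contact_force: [-0.6, -0.1, -0.1]
finger_gap: 0.898
```

servo_tool(rows=[0,0,0,0,0,0,0,0,0,0,0,0,0,0,0,0,0,0,-40,0,0,0,-60,0], gripper=-1)

```text
t: 35.2
position: [0.5706, -0.3861, 0.0818]
orientation: [3.136, -0.159, 0.004]
contact_force: [0.3, -0.0, -1.2]
finger_gap: 0.516
```

```bash
python3 - <<'E'
from h import *
to(D(-68,-37),.15,-95.8)
E
```

```text
t 35.2 pos [ 570.6 -386.1   81.8] dry [  60.6 -463.4] yAng -95.8 q6 0.91 F [ 0.3 -0.  -1.2] gap 0.516
shift [-128.5 -426.2  -69.4] turn 0.0
```

servo_tool(rows=[-5,-10,-50,0,-25,-60,-69,0,-50,-120,-69,0,-75,-180,-69,0,-95,-240,-69,0,-115,-300,-69,0,-128,-360,-69,0,-128,-426,-69,0,-128,-426,-69,0])

```text
t: 36.33
position: [0.4853, 0.0543, 0.1485]
orientation: [-3.138, 0.152, -0.001]
contact_force: [0.6, -1.5, -0.8]
finger_gap: 0.515
```

```bash
python3 - <<'E'
from h import *
to(D(-68,-37),.062,-95.8)
E
```

```text
t 36.33 pos [485.3  54.3 148.5] dry [-68.6 -33.8] yAng -95.5 q6 1.54 F [ 0.6 -1.5 -0.8] gap 0.515
shift [ 0.6  3.2 86.5] turn 0.005
```

servo_tool(rows=[1,3,44,0,1,3,84,0,1,3,86,0,1,3,86,0])

```text
t: 36.83
position: [0.4866, 0.0475, 0.0626]
orientation: [3.137, -0.16, -0.0]
contact_force: [-0.3, -0.0, -0.4]
finger_gap: 0.518
```

servo_tool(rows=[0,0,0,0,0,0,0,0,0,0,0,0,0,0,-60,0,0,0,-120,0,4,60,-120,0,12,120,-120,0,24,180,-120,0,26,240,-120,0,26,300,-120,0], gripper=0.3)

```text
t: 38.08
position: [0.4816, -0.255, 0.1824]
orientation: [3.137, -0.159, 0.0]
contact_force: [0.7, -0.1, 0.8]
finger_gap: 0.653
```

```bash
python3 - <<'E'
from h import *
p=look("t6");to((.480,-.380),.10,-95)
E
```

```text
(array([162.9, 183.7]), np.int32(275), [512.0, 201.0], [512.3, 200.8], [41, 87], -6.1)
(array([184. , 187.9]), np.int32(285), [499.0, 127.0], [498.5, 126.4], [42, 86], -3.8)
(array([206.1, 189.3]), np.int32(269), [495.0, 49.0], [495.0, 49.1], [40, 84], -7.1)
(array([328.9, 196.4]), np.int32(244), [477.0, -380.0], [476.8, -379.5], [38, 81], -5.1)
t 38.12 pos [ 480.5 -261.3  182.3] dry [ -41.6 -348.3] yAng -96.0 q6 0.97 F [-3.7 -5.2 -0.2] gap 0.653
shift [ 11.9 117.8  82.6] turn -0.018
```

servo_tool(rows=[4,50,20,0,10,100,45,0,10,118,70,0,10,118,110,0,10,118,150,0,10,118,163,0,10,118,163,0], gripper=0.8)

```text
t: 39.0
position: [0.4801, -0.3715, 0.0195]
orientation: [-3.137, 0.159, 0.0]
contact_force: [0.3, -0.7, 0.1]
finger_gap: 0.893
```

servo_tool(rows=[0,0,0,0,0,0,0,0,0,0,0,0,0,0,0,0,0,0,-40,0,0,0,-60,0], gripper=-1)

```text
t: 39.75
position: [0.4805, -0.372, 0.0819]
orientation: [3.135, -0.159, 0.003]
contact_force: [0.6, 0.2, -0.8]
finger_gap: 0.521
```

```bash
python3 - <<'E'
from h import *
to(D(-69,-112),.15,-95.8)
E
```

```text
t 39.75 pos [ 480.5 -372.    81.9] dry [ -30.4 -458.4] yAng -95.8 q6 0.82 F [ 0.6  0.2 -0.8] gap 0.521
shift [ -38.5 -346.2  -68.9] turn 0.0
```

servo_tool(rows=[-5,-10,-50,0,-15,-60,-69,0,-25,-120,-69,0,-38,-180,-69,0,-38,-240,-69,0,-38,-300,-69,0,-38,-346,-69,0,-38,-346,-69,0])

```text
t: 40.75
position: [0.4771, -0.0209, 0.149]
orientation: [-3.138, 0.152, -0.001]
contact_force: [0.1, 0.2, -0.7]
finger_gap: 0.519
```

```bash
python3 - <<'E'
from h import *
to(D(-69,-112),.062,-95.8)
E
```

```text
t 40.75 pos [477.1 -20.9 149. ] dry [ -69.2 -109.4] yAng -95.6 q6 1.38 F [ 0.1  0.2 -0.7] gap 0.519
shift [ 0.1  2.6 87. ] turn 0.004
```

servo_tool(rows=[0,2,44,0,0,2,84,0,0,2,87,0,0,2,87,0])

```text
t: 41.25
position: [0.4771, -0.0261, 0.0617]
orientation: [3.137, -0.16, 0.0]
contact_force: [0.9, -0.4, -1.2]
finger_gap: 0.518
```

servo_tool(rows=[0,0,0,0,0,0,0,0,0,0,0,0,0,0,-60,0,0,0,-120,0,0,50,-120,-0.17,0,100,-120,-0.34,0,150,-120,-0.51,0,200,-120,-0.68,0,200,-120,-0.85], gripper=0.3)

```text
t: 42.5
position: [0.4562, -0.2272, 0.1812]
orientation: [2.923, 1.151, -0.0]
contact_force: [0.4, 0.6, 0.0]
finger_gap: 0.649
```

```bash
python3 - <<'E'
from h import *
p=look("t7");to(D(60,-127),.16,-5.8)
a=cv2.resize(p[100:240,90:370],None,fx=2.4,fy=2.4,interpolation=cv2.INTER_CUBIC)
q,_=robot.camera("scene");b=cv2.resize(q[170:300,235:465,::-1],(672,380))
cv2.imwrite("pics/t7c.png",np.vstack([a[:,:672],b])[:600])
E
```

```text
(array([162.9, 183.9]), np.int32(280), [512.0, 201.0], [511.6, 200.6], [41, 86], -6.1)
(array([184. , 187.9]), np.int32(284), [499.0, 126.0], [498.5, 126.4], [41, 86], -5.9)
(array([206.1, 189.5]), np.int32(280), [494.0, 49.0], [494.1, 48.9], [41, 86], -6.1)
(array([227.4, 193. ]), np.int32(283), [483.0, -26.0], [482.8, -25.7], [40, 87], -6.3)
t 42.55 pos [ 456.3 -225.8  181.2] dry [ -69.2 -315.3] yAng -46.5 q6 0.12 F [-0.6  0.6 -0.5] gap 0.651
shift [227.  -25.1  21.2] turn -0.711
```

View pics/t7c.png

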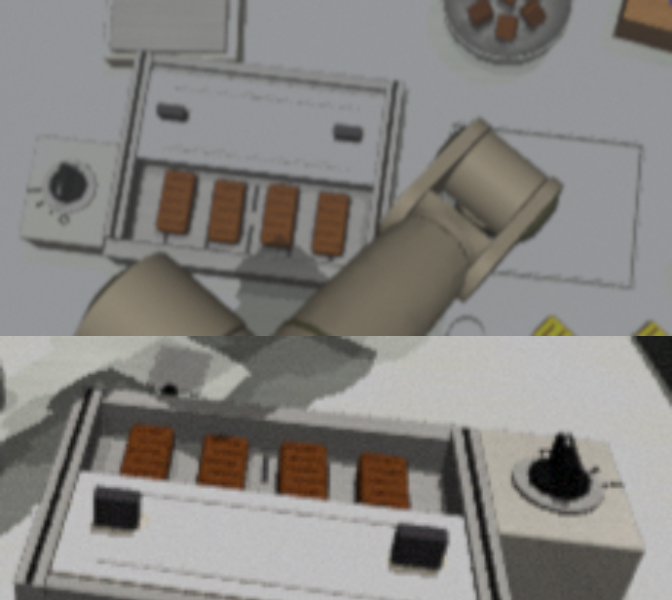

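All four blocks lie flat in the well at crop (177,200), (227,211), (281,215) and (331,223), and the knob is on the ring. Now I'll close the hatch, right lug first.

servo_tool(rows=[40,-5,0,-0.17,85,-10,0,-0.34,130,-15,0,-0.51,180,-20,10,-0.68,227,-25,20,-0.711,227,-25,20,-0.711,227,-25,50,-0.711,227,-25,77,-0.711,227,-25,77,-0.711], gripper=0.2, force=20)

```text
t: 43.72
position: [0.6048, -0.0515, 0.1031]
orientation: [-2.342, -2.09, 0.003]
contact_force: [-0.3, -0.6, 0.6]
finger_gap: 0.599
```

servo_tool(rows=[0,0,0,0,0,0,0,0,0,0,0,0,0,0,0,0,0,0,0,0], gripper=-1)

```text
t: 44.35
position: [0.6033, -0.0514, 0.106]
orientation: [-2.337, -2.092, 0.008]
contact_force: [-21.5, 0.8, 16.0]
finger_gap: 0.181
```

```bash
python3 - <<'E'
from h import *
st()
E
```

```text
t 44.35 pos [603.3 -51.4 106. ] dry [  59.4 -127.1] yAng -6.3 q6 -0.17 F [-21.5   0.8  16. ] gap 0.181
```

servo_tool(rows=[0,-7,0,0,0,-14,0,0,0,-21,0,0,0,-27,0,0,0,-27,0,0])

```text
t: 44.98
position: [0.5814, -0.0487, 0.1064]
orientation: [2.341, 2.086, 0.01]
contact_force: [8.6, 2.0, 2.3]
finger_gap: 0.186
```

servo_tool(rows=[0,0,0,0,0,0,0,0,0,0,-46,0,60,6,-46,0,120,12,-46,0,180,18,-46,0,249,24,-46,0,249,24,-46,0,249,24,-22,0,249,24,0,0], gripper=0.2)

```text
t: 46.22
position: [0.6304, 0.1955, 0.1036]
orientation: [2.342, 2.094, -0.001]
contact_force: [0.1, -0.2, -0.4]
finger_gap: 0.6
```

servo_tool(rows=[0,0,0,0,0,0,0,0,0,0,0,0,0,0,0,0,0,0,0,0], gripper=-1)

```text
t: 46.85
position: [0.6291, 0.1959, 0.1052]
orientation: [-2.34, -2.092, 0.006]
contact_force: [-10.5, -1.9, 2.8]
finger_gap: 0.197
```

```bash
python3 - <<'E'
from h import *
st()
E
```

```text
t 46.85 pos [629.1 195.9 105.2] dry [ 60.1 121.6] yAng -6.4 q6 0.24 F [-10.5  -1.9   2.8] gap 0.197
```

servo_tool(rows=[0,-8,0,0,0,-16,0,0,0,-24,0,0,0,-32,0,0,0,-40,0,0,0,-47,0,0,0,-47,0,0,0,-47,0,0])

```text
t: 47.85
position: [0.5857, 0.2013, 0.1057]
orientation: [2.335, 2.095, 0.007]
contact_force: [8.8, -0.4, -4.3]
finger_gap: 0.183
```

servo_tool(rows=[0,0,0,0,0,0,0,0,0,0,-46,0,-60,6,-46,0,-120,12,-46,0,-180,18,-46,0,-249,23,-46,0,-249,23,-46,0,-249,23,-22,0,-249,23,0,0], gripper=0.2)

```text
t: 49.1
position: [0.5791, -0.0479, 0.104]
orientation: [2.341, 2.095, 0.001]
contact_force: [-0.1, 0.3, 0.0]
finger_gap: 0.598
```

servo_tool(rows=[0,0,0,0,0,0,0,0,0,0,0,0,0,0,0,0,0,0,0,0], gripper=-1)

```text
t: 49.72
position: [0.5788, -0.0478, 0.1051]
orientation: [-2.339, -2.096, 0.001]
contact_force: [-5.2, 2.0, 0.8]
finger_gap: 0.194
```

```bash
python3 - <<'E'
from h import *
st()
E
```

```text
t 49.73 pos [578.8 -47.8 105.1] dry [  34.6 -125.9] yAng -6.3 q6 -0.17 F [-5.2  2.   0.8] gap 0.194
```

servo_tool(rows=[0,-8,0,0,0,-16,0,0,0,-24,0,0,0,-32,0,0,0,-40,0,0,0,-45,0,0,0,-45,0,0,0,-45,0,0])

```text
t: 50.72
position: [0.5364, -0.044, 0.1055]
orientation: [2.342, 2.087, 0.007]
contact_force: [8.0, -0.4, -5.5]
finger_gap: 0.186
```

servo_tool(rows=[0,0,0,0,0,0,0,0,0,0,-46,0,60,6,-46,0,120,12,-46,0,180,18,-46,0,249,24,-46,0,249,24,-46,0,249,24,-22,0,249,24,0,0], gripper=0.2)

```text
t: 51.98
position: [0.5858, 0.2007, 0.1039]
orientation: [2.341, 2.094, -0.0]
contact_force: [0.1, 0.2, 0.0]
finger_gap: 0.601
```

servo_tool(rows=[0,0,0,0,0,0,0,0,0,0,0,0,0,0,0,0,0,0,0,0], gripper=-1)

```text
t: 52.6
position: [0.586, 0.2009, 0.1053]
orientation: [2.341, 2.094, 0.0]
contact_force: [-4.0, -3.9, 6.8]
finger_gap: 0.202
```

```bash
python3 - <<'E'
from h import *
st()
E
```

```text
t 52.6 pos [586.  200.9 105.3] dry [ 16.8 122.2] yAng -6.4 q6 0.25 F [-4.  -3.9  6.8] gap 0.202
```

servo_tool(rows=[0,-8,0,0,0,-16,0,0,0,-24,0,0,0,-32,0,0,0,-40,0,0,0,-49,0,0,0,-49,0,0,0,-49,0,0])

```text
t: 53.6
position: [0.5393, 0.207, 0.1057]
orientation: [2.333, 2.096, 0.009]
contact_force: [7.8, 0.4, 1.6]
finger_gap: 0.186
```

servo_tool(rows=[0,0,0,0,0,0,0,0,0,0,-46,0,-60,6,-46,0,-120,12,-46,0,-180,18,-46,0,-249,24,-46,0,-249,24,-46,0,-249,24,-22,0,-249,24,0,0], gripper=0.2)

```text
t: 54.85
position: [0.5333, -0.0428, 0.1037]
orientation: [-2.341, -2.095, -0.0]
contact_force: [0.6, -0.4, -0.4]
finger_gap: 0.596
```

servo_tool(rows=[0,0,0,0,0,0,0,0,0,0,0,0,0,0,0,0,0,0,0,0], gripper=-1)

```text
t: 55.48
position: [0.5341, -0.0432, 0.1051]
orientation: [2.34, 2.094, 0.003]
contact_force: [4.5, 3.1, 1.9]
finger_gap: 0.201
```

```bash
python3 - <<'E'
from h import *
st()
E
```

```text
t 55.48 pos [534.1 -43.2 105.1] dry [ -10.2 -125.8] yAng -6.3 q6 -0.19 F [4.5 3.1 1.9] gap 0.201
```

servo_tool(rows=[0,-8,0,0,0,-16,0,0,0,-24,0,0,0,-32,0,0,0,-40,0,0,0,-46,0,0,0,-46,0,0,0,-46,0,0])

```text
t: 56.48
position: [0.4893, -0.0393, 0.1053]
orientation: [2.342, 2.087, 0.004]
contact_force: [7.9, -3.0, -1.2]
finger_gap: 0.184
```

servo_tool(rows=[0,0,0,0,0,0,0,0,0,0,-46,0,60,6,-46,0,120,12,-46,0,180,18,-46,0,249,24,-46,0,249,24,-46,0,249,24,-22,0,249,24,0,0], gripper=0.2)

```text
t: 57.72
position: [0.5388, 0.2058, 0.1036]
orientation: [-2.341, -2.095, 0.001]
contact_force: [0.1, 0.1, 0.8]
finger_gap: 0.598
```

servo_tool(rows=[0,0,0,0,0,0,0,0,0,0,0,0,0,0,0,0,0,0,0,0], gripper=-1)

```text
t: 58.35
position: [0.5393, 0.2061, 0.1051]
orientation: [2.341, 2.094, 0.0]
contact_force: [-4.0, -3.5, 5.7]
finger_gap: 0.199
```

```bash
python3 - <<'E'
from h import *
st();print(inD((.4910,-.0400)))
E
```

```text
t 58.35 pos [539.3 206.1 105.1] dry [-30.2 122.7] yAng -6.4 q6 0.27 F [-4.  -3.5  5.7] gap 0.199
[ -53.46342021 -127.03803643]
```

servo_tool(rows=[0,-8,0,0,0,-16,0,0,0,-24,0,0,0,-32,0,0,0,-38,0,0,0,-38,0,0,0,-38,0,0])

```text
t: 59.22
position: [0.5044, 0.2108, 0.1055]
orientation: [2.335, 2.094, 0.011]
contact_force: [12.0, -0.1, -3.7]
finger_gap: 0.179
```

```bash
python3 - <<'E'
from h import *
st()
E
```

```text
t 59.23 pos [504.4 210.8 105.5] dry [-65.4 123.9] yAng -6.2 q6 0.29 F [12.  -0.1 -3.7] gap 0.179
```

servo_tool(rows=[0,-2,0,0,0,-4,0,0,0,-4,0,0])

```text
t: 59.6
position: [0.5038, 0.2108, 0.1057]
orientation: [2.331, 2.089, 0.022]
contact_force: [30.8, -1.2, -15.5]
finger_gap: 0.187
```

servo_tool(rows=[0,0,0,0,0,0,0,0,0,0,-46,0,-60,6,-46,0,-120,12,-46,0,-180,14,-46,0,-249,15,-46,0,-249,15,-46,0,-249,15,-22,0,-249,15,0,0], gripper=0.2)

```text
t: 60.85
position: [0.4847, -0.0373, 0.1038]
orientation: [2.34, 2.095, 0.001]
contact_force: [0.0, 0.1, 0.5]
finger_gap: 0.6
```

servo_tool(rows=[0,0,0,0,0,0,0,0,0,0,0,0,0,0,0,0,0,0,0,0], gripper=-1)

```text
t: 61.48
position: [0.4859, -0.0377, 0.1053]
orientation: [2.338, 2.094, 0.003]
contact_force: [5.7, 1.9, -3.1]
finger_gap: 0.187
```

servo_tool(rows=[0,-5,0,0,0,-10,0,0,0,-13,0,0,0,-13,0,0])

```text
t: 61.98
position: [0.4772, -0.0373, 0.1057]
orientation: [2.333, 2.086, 0.016]
contact_force: [31.3, 0.7, -22.4]
finger_gap: 0.183
```

```bash
python3 - <<'E'
from h import *
st()
E
```

```text
t 61.98 pos [477.2 -37.3 105.7] dry [ -67.4 -125.7] yAng -6.4 q6 -0.21 F [ 31.3   0.7 -22.4] gap 0.183
```

Both lugs are against the shut stop. I'll release and check before turning the knob.

servo_tool(rows=[0,5,0,0,0,5,0,0,0,5,-50,0,0,5,-90,-0.17,60,5,-90,-0.34,120,5,-90,-0.51,180,5,-90,-0.68,240,5,-90,-0.85,300,5,-90,-1.02,360,5,-90,-1.19], gripper=0.2)

```text
t: 63.22
position: [0.5162, 0.3226, 0.1948]
orientation: [0.756, 3.049, -0.0]
contact_force: [1.3, -0.5, 0.3]
finger_gap: 0.6
```

```bash
python3 - <<'E'
from h import *
to((.5245,.341),.19,84.5)
a,_=robot.camera("scene");cv2.imwrite("pics/s8.png",cv2.resize(a[160:300,230:470,::-1],None,fx=3,fy=3,interpolation=cv2.INTER_CUBIC))
E
```

```text
t 63.23 pos [516.2 322.6 194.8] dry [-64.9 236.3] yAng 62.2 q6 -0.72 F [ 1.3 -0.5  0.3] gap 0.6
shift [ 1.3 20.1  4.8] turn -0.39
```

View pics/s8.png

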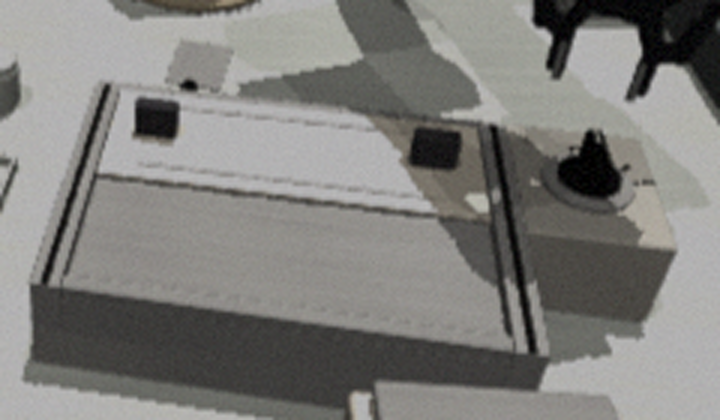

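The hatch is shut, both lugs level at (157,118) and (436,148), and the knob is on the ring at (593,160). Now to the knob.

servo_tool(rows=[0,7,2,-0.14,1,14,5,-0.28,1,20,5,-0.39,1,20,5,-0.39,1,20,5,-0.39])

```text
t: 63.9
position: [0.525, 0.3385, 0.1895]
orientation: [-0.163, -3.137, 0.0]
contact_force: [-1.1, -0.3, 0.0]
finger_gap: 0.595
```

```bash
python3 - <<'E'
from h import *
to((.5245,.341),.119,84.5)
E
```

```text
t 63.9 pos [525.  338.5 189.5] dry [-57.8 253. ] yAng 84.0 q6 -1.08 F [-1.1 -0.3  0. ] gap 0.595
shift [ 0.8  2.4 70.5] turn -0.008
```

servo_tool(rows=[0,2,35,0,0,2,70,0,0,2,70,0,0,2,70,0])

```text
t: 64.4
position: [0.5261, 0.3409, 0.1211]
orientation: [0.161, 3.135, 0.001]
contact_force: [0.3, -1.1, -0.4]
finger_gap: 0.6
```

servo_tool(rows=[0,0,0,0,0,0,0,0,0,0,0,0,0,0,0,0,0,0,0,0,0,0,0,0], gripper=-1, force=30)

```text
t: 65.15
position: [0.5258, 0.3409, 0.1203]
orientation: [0.16, 3.136, 0.001]
contact_force: [-1.7, -0.2, 7.2]
finger_gap: 0.159
```

servo_tool(rows=[0,0,0,0.15,0,0,0,0.3,0,0,0,0.45,0,0,0,0.6,0,0,0,0.75,0,0,0,0.9,0,0,0,0.9,0,0,0,0.9])

```text
t: 66.15
position: [0.5249, 0.3394, 0.1203]
orientation: [-1.508, -2.756, 0.006]
contact_force: [-7.0, -8.8, 10.9]
finger_gap: 0.153
```

```bash
python3 - <<'E'
from h import *
p,M,a=st();print("knob",np.radians(90+np.degrees(YAW)-a), robot.sense()["ft_torque"])
E
```

```text
t 66.15 pos [524.9 339.4 120.3] dry [-58.  253.9] yAng 32.6 q6 -0.18 F [-7.  -8.8 10.9] gap 0.153
knob 0.9007312488017618 [-1.58790028  1.1585116   0.00439507]
```

Knob reads 0.90. I'll release, lift clear and check.

servo_tool(rows=[0,0,0,0,0,0,0,0,0,0,0,0,0,0,-40,0,0,0,-90,0,0,0,-120,0,-40,0,-120,0,-80,0,-120,0,-80,0,-120,0,-80,0,-120,0], gripper=0.2)

```text
t: 67.4
position: [0.5683, 0.2738, 0.2392]
orientation: [-1.508, -2.755, -0.0]
contact_force: [-0.5, -0.0, -0.5]
finger_gap: 0.601
```

```bash
python3 - <<'E'
from h import *
st()
a,_=robot.camera("scene");b,_=robot.camera("top")
A=cv2.resize(a[170:290,330:470,::-1],(400,343),interpolation=cv2.INTER_CUBIC);B=cv2.resize(b[140:210,90:180,::-1],(400,311),interpolation=cv2.INTER_CUBIC)
cv2.imwrite("pics/s9.png",np.hstack([A[:311],B]))
E
```

```text
t 67.4 pos [568.3 273.8 239.2] dry [ -8.2 193. ] yAng 32.6 q6 -0.31 F [-0.5 -0.  -0.5] gap 0.601
```

View pics/s9.png

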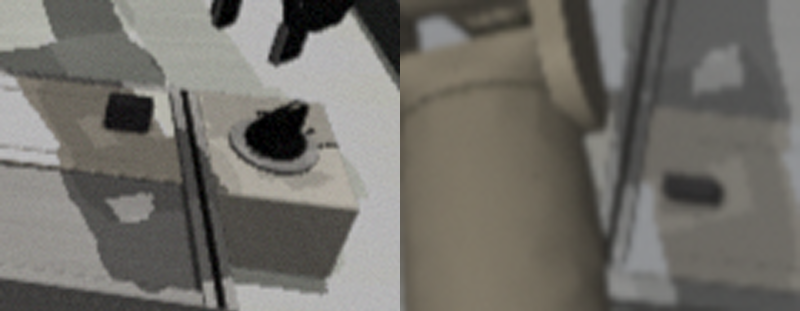

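The knob pointer at (298,108) stands between the ring and three-dot directions. That agrees with the grip reading of 0.90 rad, and the arm is clear.

```bash
python3 -c "
from rig import robot
print(robot.job_done())"
```

```text
the job is handed in; nothing more can be done
None
```

The job is handed in at about 67 s of the 210 s allowed. I carried out every step in the required order, and no verdict was reported.

- **Vent:** I turned the selector from three dots to the ring mark. The grip reading and a picture both showed it there, with the hatch still shut.
- **Opening:** I worked the hatch open by alternate lugs until both met the open stop. By my readings one end was never more than about 25 mm ahead of the other.
- **Blocks:** I laid all four brown blocks flat and side by side in the well, and a picture confirmed it. The right-hand pair on the tray had shifted during the run, so I measured their places again before gripping them.
- **Shutting:** I worked the hatch shut the same way. Both lugs pressed on the shut stop at about 31 N, reading x -65 and -67 mm against the nominal -65.
- **Two dots:** I then turned the selector to two dots. The gripper angle gave 0.90 rad, and the last picture agrees with that, though the dots themselves were too small to read.

One measurement disagreed: my first camera estimate of the knob and well was about 5 mm short in x. I corrected it from contact when gripping the knob, and the hatch stops then agreed with the new value. I went nowhere near the tin or the spray bottle, but did not measure their positions at the end.

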